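# Line up the dried clay chessmen with the finished set

## Task

Move the four grey clay chess pieces from the slatted drying rack to the wooden display board, in the same order as the finished white pieces there: each clay piece stands upright inside the empty compartment directly in front (on the robot's side) of the white piece of the same kind. The clay is brittle, so set each one down without dropping or toppling it, and leave the white pieces standing where they are.

Things in the scene. Friction and masses are not known exactly. Their poses are not given: they have to be found in the camera images.
- clay_pawn: matt grey clay chess pawn, unpainted, loose, starting upright on the drying rack: round base 34 mm across, plain ball head 28 mm across centred 46 mm up, 60 mm tall in all; grip the ball at 46 mm, 28 mm wide; mass about 55 g; origin at the centre of its underside, z up; its yaw is arbitrary and does not matter
- clay_rook: matt grey clay chess rook, unpainted, loose, starting upright on the drying rack: round base 34 mm across, castle tower: thick drum head 30 mm across from 42 to 62 mm up with four battlements around a dark disc on top, 62 to 64 mm tall; grip the drum at 51 mm, 30 mm wide; mass about 65 g; origin at the centre of its underside, z up; its yaw is arbitrary and does not matter
- clay_bishop: matt grey clay chess bishop, unpainted, loose, starting upright on the drying rack: round base 34 mm across, rounded mitre head 28 mm across from 42 to 60 mm up, narrowing above it, with a dark slanting slit and a small bead on top, 71 mm tall; grip the head at 52 mm, 28 mm wide; mass about 70 g; origin at the centre of its underside, z up; its yaw is arbitrary and does not matter
- clay_king: matt grey clay chess king, unpainted, loose, starting upright on the drying rack: round base 34 mm across, crown head 29 to 30 mm across from 43 to 65 mm up with a small cross on top, 79 mm tall; grip the crown at 56 mm, 29 mm wide; mass about 80 g; origin at the centre of its underside, z up; its yaw is arbitrary and does not matter
- white_pawn: finished glossy white chess pawn, same shape and size as the clay pawn, loose, standing in the far row of the display board; origin at the centre of its underside; not to be moved
- white_rook: finished glossy white chess rook, same shape and size as the clay rook, loose, standing in the far row of the display board; origin at the centre of its underside; not to be moved
- white_bishop: finished glossy white chess bishop, same shape and size as the clay bishop, loose, standing in the far row of the display board; origin at the centre of its underside; not to be moved
- white_king: finished glossy white chess king, same shape and size as the clay king, loose, standing in the far row of the display board; origin at the centre of its underside; not to be moved
- display_board: brown wooden board, fixed, 149 x 264 mm (x, y), origin at centre of underside, +x away from the robot (yaw within 0.35 rad). Two rows of four square compartments 60 mm across inside, floor 14 mm up, ridges 4 mm high between. Centres: x = -42.5 mm (near row, empty) and +42.5 mm (far row, white pieces, within 4 mm); y = -97.5, -32.5, 32.5, 97.5 mm in both rows
- drying_rack: pale slatted wooden rack, fixed, 74 x 275 mm (x, y), top 30 mm above its origin (centre of underside), yaw within 0.35 rad. The clay pieces stand on it in a row along its y, about 65 mm apart, within 4 mm of its centre line. Board and rack stand side by side, either one on the robot's left

How it is judged (in metres and radians):
At the end, for the whole second after the job is handed in: each clay piece stands upright (0.1 rad) on the floor (3 mm) of the near compartment in the column of the white piece of its kind, within 15 mm of its centre in the board's x and y, released and at rest; the white pieces upright and moved less than 12 mm (x of clay_pawn in the frame of display_board between -0.0575 and -0.0275 m and z of clay_pawn in the frame of display_board between 0.011 and 0.017 m and angle between each of clay_pawn, white_pawn, clay_rook, white_rook, clay_bishop, white_bishop, clay_king, white_king's own z axis and vertical below 0.1 rad and linear speed of each of clay_pawn, clay_rook, clay_bishop, clay_king below 0.02 m/s and contact force between each of clay_pawn, clay_rook, clay_bishop, clay_king and the fingers below 0.05 N and ((y of clay_pawn in the frame of display_board between -0.1125 and -0.0825 m and y of white_pawn in the frame of display_board between -0.1175 and -0.0775 m) or (y of clay_pawn in the frame of display_board between -0.0475 and -0.0175 m and y of white_pawn in the frame of display_board between -0.0525 and -0.0125 m) or (y of clay_pawn in the frame of display_board between 0.0175 and 0.0475 m and y of white_pawn in the frame of display_board between 0.0125 and 0.0525 m) or (y of clay_pawn in the frame of display_board between 0.0825 and 0.1125 m and y of white_pawn in the frame of display_board between 0.0775 and 0.1175 m)) and x of white_pawn in the frame of display_board between 0.0225 and 0.0625 m and x of clay_rook in the frame of display_board between -0.0575 and -0.0275 m and z of clay_rook in the frame of display_board between 0.011 and 0.017 m and ((y of clay_rook in the frame of display_board between -0.1125 and -0.0825 m and y of white_rook in the frame of display_board between -0.1175 and -0.0775 m) or (y of clay_rook in the frame of display_board between -0.0475 and -0.0175 m and y of white_rook in the frame of display_board between -0.0525 and -0.0125 m) or (y of clay_rook in the frame of display_board between 0.0175 and 0.0475 m and y of white_rook in the frame of display_board between 0.0125 and 0.0525 m) or (y of clay_rook in the frame of display_board between 0.0825 and 0.1125 m and y of white_rook in the frame of display_board between 0.0775 and 0.1175 m)) and x of white_rook in the frame of display_board between 0.0225 and 0.0625 m and x of clay_bishop in the frame of display_board between -0.0575 and -0.0275 m and z of clay_bishop in the frame of display_board between 0.011 and 0.017 m and ((y of clay_bishop in the frame of display_board between -0.1125 and -0.0825 m and y of white_bishop in the frame of display_board between -0.1175 and -0.0775 m) or (y of clay_bishop in the frame of display_board between -0.0475 and -0.0175 m and y of white_bishop in the frame of display_board between -0.0525 and -0.0125 m) or (y of clay_bishop in the frame of display_board between 0.0175 and 0.0475 m and y of white_bishop in the frame of display_board between 0.0125 and 0.0525 m) or (y of clay_bishop in the frame of display_board between 0.0825 and 0.1125 m and y of white_bishop in the frame of display_board between 0.0775 and 0.1175 m)) and x of white_bishop in the frame of display_board between 0.0225 and 0.0625 m and x of clay_king in the frame of display_board between -0.0575 and -0.0275 m and z of clay_king in the frame of display_board between 0.011 and 0.017 m and ((y of clay_king in the frame of display_board between -0.1125 and -0.0825 m and y of white_king in the frame of display_board between -0.1175 and -0.0775 m) or (y of clay_king in the frame of display_board between -0.0475 and -0.0175 m and y of white_king in the frame of display_board between -0.0525 and -0.0125 m) or (y of clay_king in the frame of display_board between 0.0175 and 0.0475 m and y of white_king in the frame of display_board between 0.0125 and 0.0525 m) or (y of clay_king in the frame of display_board between 0.0825 and 0.1125 m and y of white_king in the frame of display_board between 0.0775 and 0.1175 m)) and x of white_king in the frame of display_board between 0.0225 and 0.0625 m); the robot touches nothing.
It fails at once if a white piece was pushed more than 12 mm from where it stood (distance of any of white_pawn, white_rook, white_bishop, white_king from where it was at the start of the episode above 0.012 m).
It fails at once if a white piece was tipped over (angle between any of white_pawn, white_rook, white_bishop, white_king's own z axis and vertical above 0.3 rad).
It fails at once if a clay piece was toppled (angle between any of clay_pawn, clay_rook, clay_bishop, clay_king's own z axis and vertical above 0.9 rad).
It fails at once if a clay piece was dropped (fell free for more than 12 mm) ((linear speed of clay_pawn above 0.5 m/s and contact force between clay_pawn and anything else below 0.01 N) or (linear speed of clay_rook above 0.5 m/s and contact force between clay_rook and anything else below 0.01 N) or (linear speed of clay_bishop above 0.5 m/s and contact force between clay_bishop and anything else below 0.01 N) or (linear speed of clay_king above 0.5 m/s and contact force between clay_king and anything else below 0.01 N)).
It also fails if it takes over 109 s, if anything falls off the work surface, if the arm or the gripper's body presses on something with over 40 N, if the wrist force passes 120 N, or if a joint passes its speed limit or range.

## Robot

A 6-joint arm with a two-finger parallel gripper is mounted at the origin on the work surface. World frame = base frame: x ahead of the robot, y to its left, z up, the work surface at z = 0. Lengths are in m, angles in degrees, forces in N, time in s.
With the tool pointing down it reaches from about 0.275 to 0.775 m from the base axis. Payload 14.6 kg.
Tool frame: the origin (TCP) lies at the very end of the fingers, on their centre line; the grasp point (between the pads) lies 19 mm behind it; z points along the fingers, y is the line along which they close (so a half turn about z gives the same grasp; the last joint's range is limited). The gripper opens to 85 mm and grips with 20 to 120 N. Pads are 22 mm wide; open, the fingers measure 114 mm over their backs; the gripper's body (76 mm by 85 mm) begins 54 mm behind the grasp point. The pads swing forward as they close: fully open they stand 13 mm farther back than shut.
Start: joints at [-73.986, 15.075, -2.767, 72.158, 0, 81.102], TCP at [0.221, -0.476, 0.231] pointing down, gripper open.
Joint ranges: [-151.79, 151.79], [-50.71, 97.33], [-67.44, 78.34], [-121.81, 120.89], [-77.56, 73.72], [-180, 180]. Speed limits (degrees/s): [108.29, 108.29, 147.25, 159.86, 180, 180].

## Interface

Orientations are given as [roll, pitch, yaw] about the fixed x, y, z axes, in that order (R = Rz(yaw) Ry(pitch) Rx(roll)).
In Python, from cell import status, eyes, order gives the robot as it stands.
- The arm moves only by the shell command python3 -m jog 'ROWS'. ROWS is JSON, a list of rows, each an object with "twist": the turn, a rotation vector about the tool's x, y, z in units of 90 degrees (1.0 is 90 degrees), a list of three; "offset": the shift along the tool's x, y, z in units of 100 mm (1.0 is 100 mm), a list of three; "grip": the opening, from 0 (shut) to 1 (fully open). A call has 1 to 5 rows; each row is the pose to reach, as a shift and turn from the pose commanded when the call began, along the tool's axes at that moment; what a row does not reach only later rows make up. A row lasts 1/10 s, in which the tool goes at most 50 mm and 8.59 degrees, less where a joint would pass 70% of its speed; a pose out of reach is approached as far as the arm can. A call with a number of a shift or a turn outside -1 to 1 is refused whole. A call with a gripper value outside its range is refused whole. The fingers move at their own pace and stop on an object; the grip force is fixed at half the most. Time passes only in rows, so rows that repeat a pose let the fingers close. It gives the time, the measured TCP pose, the force, the opening and the grip force at its end, in the units of the state.
- status.read_state(): the state, without advancing time (a new reading comes with each control period).
- eyes.camera(name): name is "scene" or "top" or "wrist"; returns the picture (400x640x3 uint8, red, green, blue); there is no depth.
- eyes.camera_model(name): a dict with "fx", "fy", "cx", "cy" (pixels), "rvec" (rotation vector, rad) and "tvec" (3), from world to camera coordinates, as OpenCV has them. Camera axes: x right, y down, z forward; pixel columns grow to the right and rows downward; lengths in m; the calibration is good to about 2 mm. A picture is of the moment at which its call begins: read the wrist's pose just before it. camera_model takes no time and is no camera call; for the wrist camera it gives the pose at the moment of the call.
- order.sign_off(): hands the job in; it is judged then, once.
The state is a dict: "clock": time; "q": joint angles; "joint_velocities": joint speeds; "effort": joint torques, N m; "tool_pos": TCP position; "tcp_rot": TCP orientation; "ft_force": force on the tool from outside, world axes, zero at the start; "wrist_torque": the same for the moment, N m; "grip_width": finger opening in m; "grasp_force": force on a finger pad.
Only numpy, scipy, OpenCV 4.12 (cv2) and the standard library are available. Lean on these libraries where they do the work, as an engineer would, in place of code of your own. Each camera call takes 0.05 s, during which the arm holds its last target. There are 200 camera calls.

## Working session

There is one attempt and no reset: what is moved stays moved. The work goes in short steps, Python scripts to look and compute and a shell command to move; the robot and the scene stay as the last step left them, time stands still between calls to the robot, and variables do not carry over. Pictures are saved under pics/ and viewed, at most 14 in all, crops included, and the job is handed in when it is done.

```bash
mkdir -p pics; python3 - <<'E'
from cell import status,eyes
import cv2
print(status.read_state())
for n in("top","scene"):
    cv2.imwrite(f"pics/{n}0.png",eyes.camera(n)[:,:,::-1]); print(n,eyes.camera_model(n))
E
```

```text
{'clock': 0.0, 'q': array([-7.39862846e+01,  1.50979811e+01, -2.80406316e+00,  7.21591590e+01,
       -5.93533497e-04,  8.11004142e+01]), 'joint_velocities': array([-0.02417708,  0.0143226 ,  0.04040574, -0.03405275, -0.07913984,
        0.02586875]), 'effort': array([-6.62649581e-04, -6.37633467e+01,  3.84566867e+01,  1.38970968e-02,
       -1.73951435e-04,  5.18655412e-06]), 'tool_pos': array([ 0.22105462, -0.47587965,  0.2308309 ]), 'tcp_rot': array([-1.79939442e+02, -8.88196047e-03,  2.49132968e+01]), 'ft_force': array([-0.2929237 , -0.80098549, -0.13275737]), 'wrist_torque': array([ 0.02886932, -0.03266395, -0.00340953]), 'grasp_force': 0.0, 'grip_width': 0.08533930210467708}
top {'fx': 399.8955181699403, 'fy': 399.8955181699403, 'cx': 314.3435826180705, 'cy': 202.23710937880398, 'rvec': array([ 2.20735553, -2.17818191,  0.09381279]), 'tvec': array([-0.01462629,  0.52838444,  0.81095694])}
scene {'fx': 402.5598032975598, 'fy': 402.5598032975598, 'cx': 323.19263263796154, 'cy': 195.3030168795465, 'rvec': array([ 1.23384044,  2.338757  , -0.90755371]), 'tvec': array([ 0.27618793, -0.27667838,  1.31876807])}
```

View pics/top0.png

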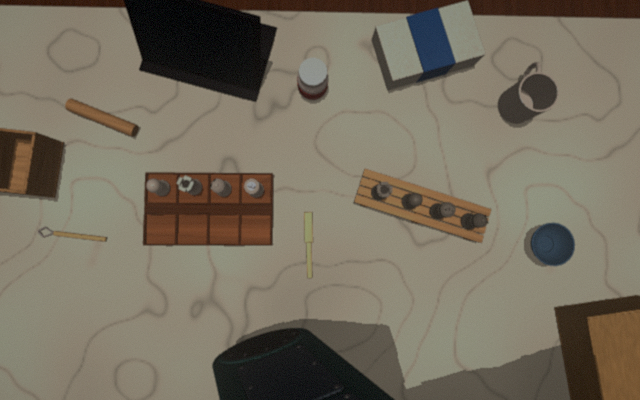

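View pics/scene0.png

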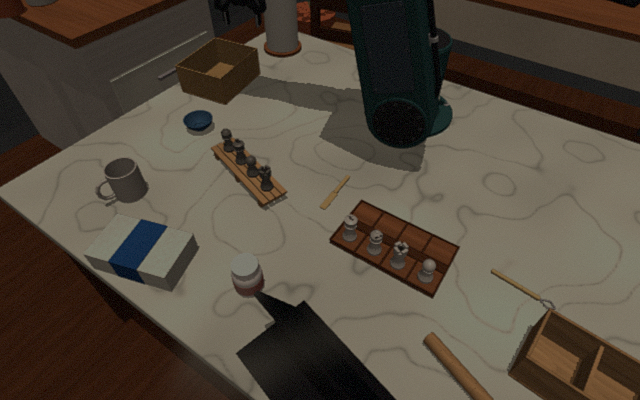

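```bash
python3 - <<'E'
import cv2,numpy as np
t=cv2.imread("pics/top0.png");s=cv2.imread("pics/scene0.png")
def c(i,x,y,w,h): return np.clip(cv2.resize(i[y:y+h,x:x+w],(w*5,h*5),interpolation=cv2.INTER_CUBIC)*1.6,0,255).astype('u1')
cv2.imwrite("pics/a.png",np.vstack([c(t,140,165,155,90)[:450],c(t,345,162,155,0+30)][:1]))
A=np.vstack([c(t,140,170,155,58),c(t,345,165,155,62)]);cv2.imwrite("pics/a.png",A)
B=np.hstack([c(s,205,122,80,85),c(s,335,200,80,85)]);
B=np.hstack([c(s,208,122,75,90),c(s,335,200,75,90)]);cv2.imwrite("pics/b.png",np.hstack([c(s,208,122,70,90),c(s,338,205,90,90)]))
E
```

```text
(no output)
```

View pics/a.png

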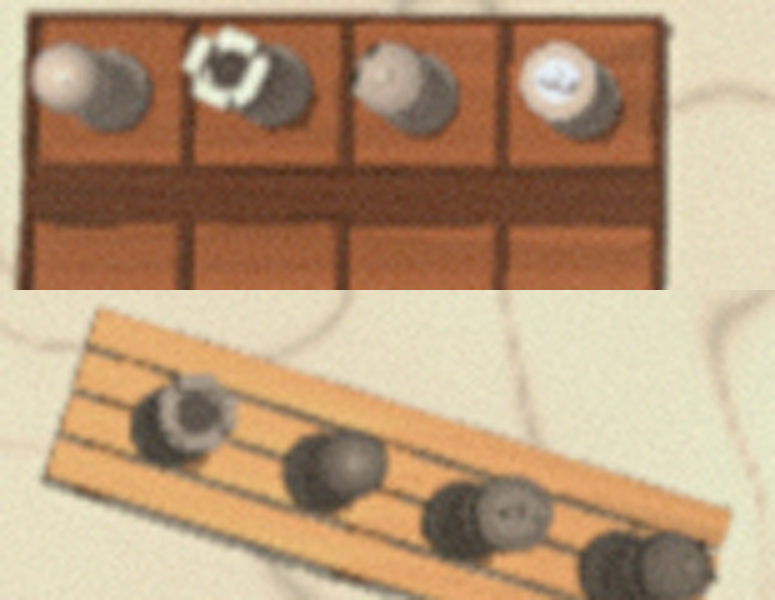

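View pics/b.png

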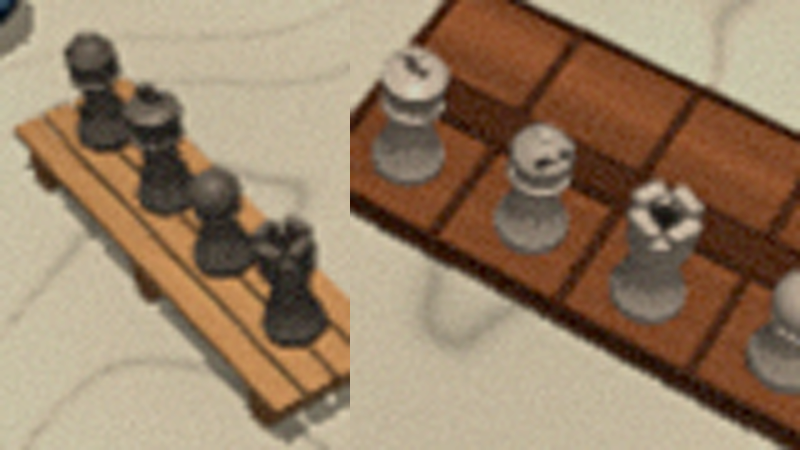

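```bash
cat > h.py <<'E'
import cv2,numpy as np
from cell import eyes
def ray(n,uv,z):
    m=eyes.camera_model(n); R=cv2.Rodrigues(m['rvec'])[0]; t=m['tvec']; c=-R.T@t
    d=R.T@np.array([(uv[0]-m['cx'])/m['fx'],(uv[1]-m['cy'])/m['fy'],1]); return (c+d*(z-c[2])/d[2]).round(4)
def prj(n,P):
    m=eyes.camera_model(n);K=np.array([[m['fx'],0,m['cx']],[0,m['fy'],m['cy']],[0,0,1]])
    return cv2.projectPoints(np.float64(P).reshape(-1,1,3),m['rvec'],m['tvec'],K,None)[0][:,0].round(1)
E
python3 - <<'E'
from h import *
t=cv2.imread("pics/top0.png");hsv=cv2.cvtColor(t,cv2.COLOR_BGR2HSV)
for nm,(x,y,w,h),z in(("board",(120,160,165,95),.018),("rack",(340,160,160,90),.03)):
    s=hsv[y:y+h,x:x+w,1]; th,m=cv2.threshold(cv2.GaussianBlur(s,(3,3),0),0,255,cv2.THRESH_OTSU)
    m=cv2.morphologyEx(m,cv2.MORPH_CLOSE,np.ones((5,5)))
    c=max(cv2.findContours(m,cv2.RETR_EXTERNAL,cv2.CHAIN_APPROX_NONE)[0],key=cv2.contourArea).reshape(-1,2)+[x,y]
    P=np.float32([ray("top",p+0.0,z)[:2]*1000 for p in c]); print(nm,th,cv2.minAreaRect(P))
print([ray("top",p,.018) for p in((145.6,173.4),(273,173.6),(144,245),(272,245))])
print([ray("top",p,.03) for p in((364.4,169),(354.4,203.4),(491,209.4),(481,241))])
for k,p,z in(("rook",(384.4,189.6),.0925),("pawn",(415.6,199.6),.082),("king",(447.4,209.4),.096),("bishop",(480.4,220.6),.085)): print(k,ray("top",p,z))
for k,p,z in(("wpawn",(153.2,185.4),.066),("wking",(251.5,186),.08)): print(k,ray("top",p,z))
for k,p,z in(("rook",(208+287/5,122+245/5),.09),("pawn",(208+215/5,122+195/5),.076),("bishop",(208+92/5,122+65/5),.085)): print('s',k,ray("scene",p,z))
E
```

```text
board 98.0 ((513.1239013671875, 211.36863708496094), (147.1370086669922, 262.72802734375), 0.7008277773857117)
rack 82.0 ((524.0751342773438, -229.25587463378906), (274.265869140625, 75.52117919921875), 72.93426513671875)
[array([0.5837, 0.343 , 0.018 ]), array([0.5872, 0.0793, 0.018 ]), array([0.436, 0.34 , 0.018]), array([0.4392, 0.0784, 0.018 ])]
[array([ 0.5979, -0.1098,  0.03  ]), array([ 0.5265, -0.0895,  0.03  ]), array([ 0.518 , -0.3712,  0.03  ]), array([ 0.453 , -0.3494,  0.03  ])]
rook [ 0.5492 -0.1392  0.0925]
pawn [ 0.5318 -0.2015  0.082 ]
king [ 0.513  -0.2579  0.096 ]
bishop [ 0.493 -0.325  0.085]
wpawn [0.5537 0.3077 0.066 ]
wking [0.5538 0.1145 0.08  ]
s rook [ 0.5494 -0.1333  0.09  ]
s pawn [ 0.5315 -0.1983  0.076 ]
s bishop [ 0.4972 -0.315   0.085 ]
```

```bash
python3 -m jog '[{"twist":[0,0,-0.45],"offset":[0,0,0],"grip":0.8},{"twist":[0,0,-0.45],"offset":[0,0,0],"grip":0.8},{"twist":[0,0,-0.45],"offset":[0,0,0],"grip":0.8},{"twist":[0,0,-0.45],"offset":[0,0,0],"grip":0.8},{"twist":[0,0,-0.45],"offset":[0,0,0],"grip":0.8}]'
python3 -m jog '[{"twist":[0,0,-0.273],"offset":[0,0,0],"grip":0.8},{"twist":[0,0,-0.273],"offset":[0,0,0],"grip":0.8},{"twist":[0,0,-0.273],"offset":[0,0,0],"grip":0.8},{"twist":[0,0,-0.273],"offset":[0,0,0],"grip":0.8},{"twist":[0,0,-0.273],"offset":[0,0,0],"grip":0.8}]'
python3 -c "from cell import status as s;print(s.read_state())"
```

```text
clock: 0.6
tool_pos: [0.2211, -0.476, 0.231]
tcp_rot: [-180.0, -0.0, 65.8]
ft_force: [-0.7, -0.6, 0.4]
grip_width: 0.0685
grasp_force: 0.0
clock: 1.1
tool_pos: [0.2211, -0.4761, 0.2311]
tcp_rot: [-180.0, -0.0, 89.8]
ft_force: [0.6, 0.7, -0.4]
grip_width: 0.0684
grasp_force: 0.0
{'clock': 1.1, 'q': array([-7.39857140e+01,  1.50843911e+01, -2.77998380e+00,  7.21592417e+01,
       -1.78407825e-04,  1.62573030e+01]), 'joint_velocities': array([-0.02261036, -0.09037059,  0.11503541, -0.00260972,  0.00186757,
        0.20953787]), 'effort': array([-4.35053516e-04, -6.37357593e+01,  3.84560287e+01,  6.21746964e-03,
       -3.90237046e-04, -4.08110172e-01]), 'tool_pos': array([ 0.22111327, -0.47605779,  0.23110816]), 'tcp_rot': array([-1.79993217e+02, -2.26223762e-02,  8.97569817e+01]), 'ft_force': array([ 0.58182575,  0.68863885, -0.39862549]), 'wrist_torque': array([-0.0652541 ,  0.00055291,  0.02153369]), 'grasp_force': 0.0, 'grip_width': 0.06836308060699446}
```

```bash
python3 -m jog '[{"twist":[0,0,0],"offset":[0.5,0.9,0],"grip":0.8},{"twist":[0,0,0],"offset":[0.5,0.9,0],"grip":0.8},{"twist":[0,0,0],"offset":[0.5,0.9,0],"grip":0.8}]'
python3 -m jog '[{"twist":[0,0,0],"offset":[0.5,0.9,0],"grip":0.8},{"twist":[0,0,0],"offset":[0.5,0.9,0],"grip":0.8},{"twist":[0,0,0],"offset":[0.5,0.9,0],"grip":0.8}]'
python3 -m jog '[{"twist":[0,0,0],"offset":[0.54,0.93,0.6],"grip":0.8},{"twist":[0,0,0],"offset":[0.54,0.93,0.6],"grip":0.8},{"twist":[0,0,0],"offset":[0.54,0.93,0.6],"grip":0.8},{"twist":[0,0,0],"offset":[0.54,0.93,0.6],"grip":0.8},{"twist":[0,0,0],"offset":[0.54,0.93,0.6],"grip":0.8}]'
python3 - <<'E'
from h import *
im=eyes.camera("wrist"); cv2.imwrite("pics/w1.png",np.clip(im[:,:,::-1]*1.5,0,255).astype('u1'))
for P in((.494,-.322,.085),(.514,-.258,.096),(.532,-.2,.076)): print(prj("wrist",P))
E
```

```text
clock: 1.4
tool_pos: [0.3145, -0.4237, 0.2313]
tcp_rot: [180.0, -0.0, 90.0]
ft_force: [-0.7, 0.1, -0.2]
grip_width: 0.0681
grasp_force: 0.0
clock: 1.7
tool_pos: [0.4045, -0.3738, 0.231]
tcp_rot: [180.0, -0.0, 90.0]
ft_force: [-1.3, 0.1, -0.3]
grip_width: 0.0684
grasp_force: 0.0
clock: 2.2
tool_pos: [0.4938, -0.3225, 0.1712]
tcp_rot: [-180.0, -0.0, 89.9]
ft_force: [-0.3, 0.8, -0.4]
grip_width: 0.0683
grasp_force: 0.0
[[317.8 200.2]]
[[348.5 111.7]]
[[375.9  17. ]]
```

View pics/w1.png

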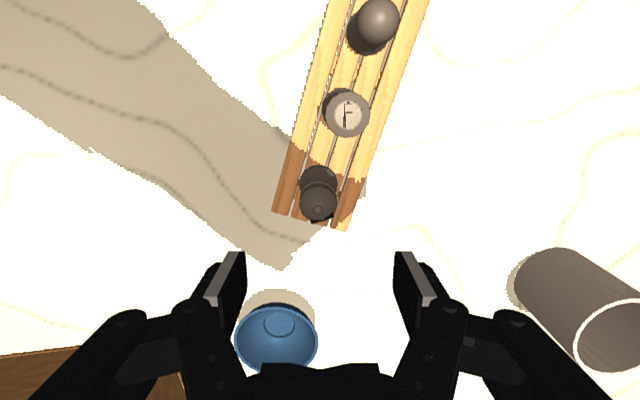

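```bash
python3 -m jog '[{"twist":[0,0,0],"offset":[0,0,0.3],"grip":0.8},{"twist":[0,0,0],"offset":[0,0,0.6],"grip":0.8},{"twist":[0,0,0],"offset":[0,0,0.85],"grip":0.8},{"twist":[0,0,0],"offset":[0,0,1.0],"grip":0.8},{"twist":[0,0,0],"offset":[0,0,1.0],"grip":0.8}]'
python3 -m jog '[{"twist":[0,0,0],"offset":[0,0,0.08],"grip":0.7},{"twist":[0,0,0],"offset":[0,0,0.08],"grip":0.55},{"twist":[0,0,0],"offset":[0,0,0.08],"grip":0.45},{"twist":[0,0,0],"offset":[0,0,0.08],"grip":0.4},{"twist":[0,0,0],"offset":[0,0,0.08],"grip":0.3}]'
python3 -m jog '[{"twist":[0,0,0],"offset":[0,0,0],"grip":0.2},{"twist":[0,0,0],"offset":[0,0,0],"grip":0.1},{"twist":[0,0,0],"offset":[0,0,0],"grip":0},{"twist":[0,0,0],"offset":[0,0,0],"grip":0},{"twist":[0,0,0],"offset":[0,0,0],"grip":0}]'
```

```text
clock: 2.75
tool_pos: [0.4926, -0.3227, 0.0703]
tcp_rot: [-179.9, -0.1, 89.8]
ft_force: [0.1, 0.6, -0.1]
grip_width: 0.0686
grasp_force: 0.0
clock: 3.25
tool_pos: [0.4943, -0.3225, 0.0639]
tcp_rot: [180.0, 0.0, 90.0]
ft_force: [-2.0, 0.1, 5.1]
grip_width: 0.0268
grasp_force: 44.4
clock: 3.75
tool_pos: [0.4943, -0.3225, 0.0639]
tcp_rot: [180.0, 0.0, 90.0]
ft_force: [-2.0, 1.1, 6.5]
grip_width: 0.0263
grasp_force: 58.5
```

```bash
python3 -m jog '[{"twist":[0,0,0],"offset":[0,0,-0.1],"grip":0},{"twist":[0,0,0],"offset":[0,0,-0.3],"grip":0},{"twist":[0,0,0],"offset":[0,0,-0.6],"grip":0},{"twist":[0,0,0],"offset":[0,0,-0.9],"grip":0},{"twist":[0,0,0],"offset":[0,0,-1],"grip":0}]'
python3 -m jog '[{"twist":[0,0,0],"offset":[0.1,0,-0.2],"grip":0},{"twist":[0,0,0],"offset":[0.3,0,-0.3],"grip":0},{"twist":[0,0,0],"offset":[0.6,-0.1,-0.3],"grip":0},{"twist":[0,0,0],"offset":[0.9,-0.23,-0.3],"grip":0},{"twist":[0,0,0],"offset":[1,-0.23,-0.3],"grip":0}]'
python3 -c "
from h import *
cv2.imwrite('pics/w2.png',np.clip(eyes.camera('wrist')[:,:,::-1]*1.3,0,255).astype('u1'))"
```

```text
clock: 4.25
tool_pos: [0.4951, -0.3229, 0.1667]
tcp_rot: [179.8, 0.2, 90.0]
ft_force: [0.1, 0.1, -1.0]
grip_width: 0.0261
grasp_force: 59.0
clock: 4.75
tool_pos: [0.4696, -0.2188, 0.1932]
tcp_rot: [-179.9, -0.1, 90.1]
ft_force: [0.3, -0.4, -0.6]
grip_width: 0.0261
grasp_force: 59.1
```

View pics/w2.png

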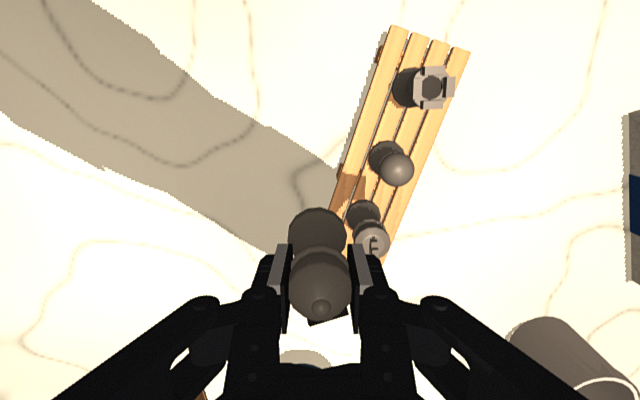

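```bash

python3 -m jog '[{"twist":[0,0,0],"offset":[0.4,0,0],"grip":0},{"twist":[0,0,0],"offset":[0.8,0,0],"grip":0},{"twist":[0,0,0],"offset":[1,0,0],"grip":0}]'
python3 -m jog '[{"twist":[0,0,0],"offset":[0.4,0,0],"grip":0},{"twist":[0,0,0],"offset":[0.8,0,0],"grip":0},{"twist":[0,0,0],"offset":[1,0,0],"grip":0}]'
python3 -m jog '[{"twist":[0,0,0],"offset":[0.4,0,0],"grip":0},{"twist":[0,0,0],"offset":[0.8,0,0],"grip":0},{"twist":[0,0,0],"offset":[1,0,0],"grip":0}]'
python3 -m jog '[{"twist":[0,0,0],"offset":[0.4,0,0],"grip":0},{"twist":[0,0,0],"offset":[0.7,0,0],"grip":0},{"twist":[0,0,0],"offset":[0.9,0,0],"grip":0},{"twist":[0,0,0],"offset":[1,0,0],"grip":0},{"twist":[0,0,0],"offset":[1,0,0],"grip":0}]'
python3 -m jog '[{"twist":[0,0,0],"offset":[0,0,0.2],"grip":0},{"twist":[0,0,0],"offset":[0,0,0.5],"grip":0},{"twist":[0,0,0],"offset":[0,0,0.8],"grip":0},{"twist":[0,0,0],"offset":[0,0,1],"grip":0},{"twist":[0,0,0],"offset":[0,0,1],"grip":0}]'
python3 -c "
from h import *
cv2.imwrite('pics/w3.png',np.clip(eyes.camera('wrist')[:,:,::-1]*1.3,0,255).astype('u1'))"
```

```text
clock: 5.1
tool_pos: [0.4711, -0.12, 0.1931]
tcp_rot: [-180.0, -0.0, 90.0]
ft_force: [0.2, -0.5, -1.7]
grip_width: 0.026
grasp_force: 59.1
clock: 5.4
tool_pos: [0.4712, -0.0199, 0.1931]
tcp_rot: [-180.0, -0.0, 90.1]
ft_force: [0.2, 0.3, -1.6]
grip_width: 0.0261
grasp_force: 59.1
clock: 5.7
tool_pos: [0.4714, 0.0802, 0.1931]
tcp_rot: [-180.0, -0.0, 90.1]
ft_force: [-0.2, -0.9, -1.2]
grip_width: 0.0263
grasp_force: 59.1
clock: 6.2
tool_pos: [0.4715, 0.1785, 0.193]
tcp_rot: [-180.0, 0.0, 90.1]
ft_force: [-1.1, -0.3, -1.0]
grip_width: 0.026
grasp_force: 59.1
clock: 6.7
tool_pos: [0.4701, 0.1764, 0.0912]
tcp_rot: [-179.8, 0.1, 89.9]
ft_force: [-0.2, 0.8, -0.2]
grip_width: 0.0256
grasp_force: 59.1
```

View pics/w3.png

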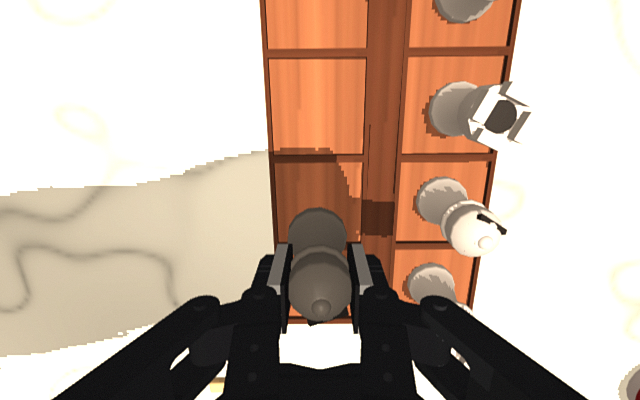

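```bash

python3 -m jog '[{"twist":[0,0,0],"offset":[0,0,0.2],"grip":0},{"twist":[0,0,0],"offset":[0,0,0.35],"grip":0},{"twist":[0,0,0],"offset":[0,0,0.42],"grip":0},{"twist":[0,0,0],"offset":[0,0,0.45],"grip":0},{"twist":[0,0,0],"offset":[0,0,0.45],"grip":0}]'
python3 -m jog '[{"twist":[0,0,0],"offset":[0,0,0.01],"grip":0},{"twist":[0,0,0],"offset":[0,0,0.01],"grip":0}]'
```

```text
clock: 7.25
tool_pos: [0.4718, 0.1777, 0.0489]
tcp_rot: [180.0, -0.0, 90.0]
ft_force: [-0.2, -0.6, -0.5]
grip_width: 0.0259
grasp_force: 59.1
clock: 7.45
tool_pos: [0.4719, 0.1779, 0.048]
tcp_rot: [179.9, -0.0, 90.0]
ft_force: [0.9, -0.8, 3.8]
grip_width: 0.0262
grasp_force: 59.5
```

```bash

python3 -m jog '[{"twist":[0,0,0],"offset":[0,0,0],"grip":0.35},{"twist":[0,0,0],"offset":[0,0,0],"grip":0.4},{"twist":[0,0,0],"offset":[0,0,0],"grip":0.5},{"twist":[0,0,0],"offset":[0,0,0],"grip":0.6},{"twist":[0,0,0],"offset":[0,0,0],"grip":0.6}]'
python3 -m jog '[{"twist":[0,0,0],"offset":[0,0,-0.1],"grip":0.6},{"twist":[0,0,0],"offset":[0,0,-0.4],"grip":0.6},{"twist":[0,0,0],"offset":[0,0,-0.8],"grip":0.6},{"twist":[0,0,0],"offset":[0,0,-1],"grip":0.6}]'
python3 -m jog '[{"twist":[0,0,0],"offset":[0,0,-0.4],"grip":0.6},{"twist":[0,0,0],"offset":[-0.4,0,-0.5],"grip":0.6},{"twist":[0,0,0],"offset":[-0.9,0,-0.5],"grip":0.7},{"twist":[0,0,0],"offset":[-0.9,0,-0.5],"grip":0.8}]'
python3 -c "
from h import *
cv2.imwrite('pics/w4.png',np.clip(eyes.camera('wrist')[:,:,::-1]*1.3,0,255).astype('u1'))
print(prj('wrist',(.471,.1784,.085)),prj('wrist',(.471,.1784,.014)))"
```

```text
clock: 7.95
tool_pos: [0.4713, 0.1778, 0.0473]
tcp_rot: [-180.0, 0.0, 90.0]
ft_force: [-0.3, 1.2, 0.4]
grip_width: 0.0516
grasp_force: 0.0
clock: 8.35
tool_pos: [0.4721, 0.1779, 0.1507]
tcp_rot: [179.8, -0.0, 90.0]
ft_force: [0.5, -0.5, 0.4]
grip_width: 0.051
grasp_force: 0.0
clock: 8.75
tool_pos: [0.4715, 0.0837, 0.1985]
tcp_rot: [179.9, 0.1, 89.7]
ft_force: [-0.7, 0.5, 0.2]
grip_width: 0.0682
grasp_force: 0.0
[[315.9  68.5]] [[316.5  72.5]]
```

View pics/w4.png

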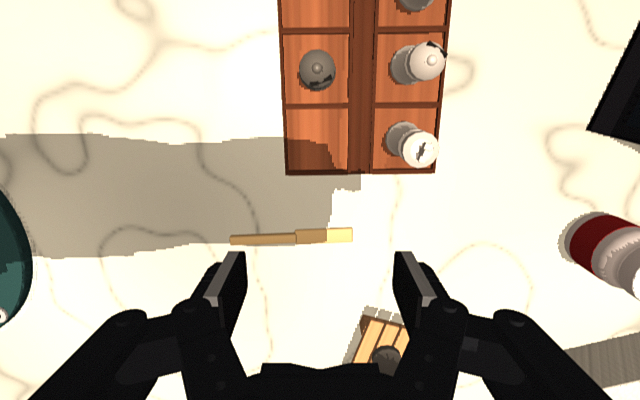

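```bash

python3 -m jog '[{"twist":[0,0,0],"offset":[-0.5,0.1,0],"grip":0.8},{"twist":[0,0,0],"offset":[-0.9,0.2,0],"grip":0.8},{"twist":[0,0,0],"offset":[-0.9,0.2,0],"grip":0.8}]'
python3 -m jog '[{"twist":[0,0,0],"offset":[-0.5,0.1,0],"grip":0.8},{"twist":[0,0,0],"offset":[-0.9,0.22,0],"grip":0.8},{"twist":[0,0,0],"offset":[-0.9,0.22,0],"grip":0.8}]'
python3 -m jog '[{"twist":[0,0,0],"offset":[-0.5,0,0],"grip":0.8},{"twist":[0,0,0],"offset":[-0.9,0,0],"grip":0.8},{"twist":[0,0,0],"offset":[-0.9,0,0],"grip":0.8}]'
python3 -m jog '[{"twist":[0,0,0],"offset":[-0.4,0,0],"grip":0.8},{"twist":[0,0,0],"offset":[-0.7,0,0.1],"grip":0.8},{"twist":[0,0,0],"offset":[-0.76,0,0.3],"grip":0.8},{"twist":[0,0,0],"offset":[-0.76,0,0.3],"grip":0.8},{"twist":[0,0,0],"offset":[-0.76,0,0.3],"grip":0.8}]'
```

```text
clock: 9.1
tool_pos: [0.4924, -0.005, 0.1975]
tcp_rot: [180.0, 0.0, 89.8]
ft_force: [0.5, -0.2, -0.5]
grip_width: 0.0684
grasp_force: 0.0
clock: 9.4
tool_pos: [0.5146, -0.0948, 0.1972]
tcp_rot: [180.0, 0.0, 89.8]
ft_force: [-0.2, 0.5, -0.3]
grip_width: 0.0686
grasp_force: 0.0
clock: 9.7
tool_pos: [0.5136, -0.1845, 0.1972]
tcp_rot: [-180.0, 0.0, 89.8]
ft_force: [-0.5, 0.8, 0.6]
grip_width: 0.0686
grasp_force: 0.0
clock: 10.2
tool_pos: [0.5134, -0.2566, 0.1677]
tcp_rot: [-180.0, -0.0, 90.0]
ft_force: [-0.4, 0.1, -0.3]
grip_width: 0.0685
grasp_force: 0.0
```

```bash

python3 -m jog '[{"twist":[0,0,0],"offset":[0,0,0.3],"grip":0.8},{"twist":[0,0,0],"offset":[0,0,0.6],"grip":0.8},{"twist":[0,0,0],"offset":[0,0,0.85],"grip":0.8},{"twist":[0,0,0],"offset":[0,0,1.0],"grip":0.8},{"twist":[0,0,0],"offset":[0,0,1.0],"grip":0.8}]'
python3 -m jog '[{"twist":[0,0,0],"offset":[0,0,0],"grip":0.7},{"twist":[0,0,0],"offset":[0,0,0],"grip":0.55},{"twist":[0,0,0],"offset":[0,0,0],"grip":0.45},{"twist":[0,0,0],"offset":[0,0,0],"grip":0.4},{"twist":[0,0,0],"offset":[0,0,0],"grip":0.3}]'
python3 -m jog '[{"twist":[0,0,0],"offset":[0,0,0],"grip":0.2},{"twist":[0,0,0],"offset":[0,0,0],"grip":0.1},{"twist":[0,0,0],"offset":[0,0,0],"grip":0},{"twist":[0,0,0],"offset":[0,0,0],"grip":0},{"twist":[0,0,0],"offset":[0,0,0],"grip":0}]'
python3 -m jog '[{"twist":[0,0,0],"offset":[0,0,-0.1],"grip":0},{"twist":[0,0,0],"offset":[0,0,-0.3],"grip":0},{"twist":[0,0,0],"offset":[0,0,-0.6],"grip":0},{"twist":[0,0,0],"offset":[0,0,-0.9],"grip":0},{"twist":[0,0,0],"offset":[0,0,-1],"grip":0}]'
```

```text
clock: 10.7
tool_pos: [0.513, -0.2565, 0.0667]
tcp_rot: [-179.9, -0.1, 90.1]
ft_force: [0.0, -0.3, 0.5]
grip_width: 0.0682
grasp_force: 0.0
clock: 11.2
tool_pos: [0.5134, -0.2585, 0.0679]
tcp_rot: [180.0, 0.0, 90.0]
ft_force: [-1.5, 1.1, 6.6]
grip_width: 0.0276
grasp_force: 58.5
clock: 11.7
tool_pos: [0.5133, -0.2585, 0.0679]
tcp_rot: [180.0, 0.0, 90.0]
ft_force: [-1.4, 2.3, 7.0]
grip_width: 0.0271
grasp_force: 58.6
clock: 12.2
tool_pos: [0.514, -0.2588, 0.1706]
tcp_rot: [179.8, 0.1, 90.0]
ft_force: [0.5, -0.2, -1.8]
grip_width: 0.0278
grasp_force: 59.1
```

```bash

python3 -m jog '[{"twist":[0,0,0],"offset":[0.1,0,-0.2],"grip":0},{"twist":[0,0,0],"offset":[0.3,0,-0.3],"grip":0},{"twist":[0,0,0],"offset":[0.6,-0.1,-0.3],"grip":0},{"twist":[0,0,0],"offset":[0.93,-0.2,-0.3],"grip":0}]'
python3 -m jog '[{"twist":[0,0,0],"offset":[0.4,-0.1,0],"grip":0},{"twist":[0,0,0],"offset":[0.8,-0.2,0],"grip":0},{"twist":[0,0,0],"offset":[0.93,-0.22,0],"grip":0}]'
python3 -m jog '[{"twist":[0,0,0],"offset":[0.4,0,0],"grip":0},{"twist":[0,0,0],"offset":[0.8,0,0],"grip":0},{"twist":[0,0,0],"offset":[0.93,0,0],"grip":0}]'
python3 -m jog '[{"twist":[0,0,0],"offset":[0.4,0,0],"grip":0},{"twist":[0,0,0],"offset":[0.7,0,0],"grip":0},{"twist":[0,0,0],"offset":[0.93,0,0],"grip":0},{"twist":[0,0,0],"offset":[0.93,0,0],"grip":0},{"twist":[0,0,0],"offset":[0.93,0,0],"grip":0}]'
python3 -m jog '[{"twist":[0,0,0],"offset":[0,0,0.2],"grip":0},{"twist":[0,0,0],"offset":[0,0,0.5],"grip":0},{"twist":[0,0,0],"offset":[0,0,0.8],"grip":0},{"twist":[0,0,0],"offset":[0,0,1],"grip":0},{"twist":[0,0,0],"offset":[0,0,1],"grip":0}]'
python3 -m jog '[{"twist":[0,0,0],"offset":[0,0,0.2],"grip":0},{"twist":[0,0,0],"offset":[0,0,0.35],"grip":0},{"twist":[0,0,0],"offset":[0,0,0.42],"grip":0},{"twist":[0,0,0],"offset":[0,0,0.45],"grip":0},{"twist":[0,0,0],"offset":[0,0,0.45],"grip":0}]'
python3 -m jog '[{"twist":[0,0,0],"offset":[0,0,0.01],"grip":0},{"twist":[0,0,0],"offset":[0,0,0.01],"grip":0}]'
```

```text
clock: 12.6
tool_pos: [0.4927, -0.1637, 0.1969]
tcp_rot: [-180.0, -0.0, 90.0]
ft_force: [0.5, -0.3, -0.4]
grip_width: 0.0272
grasp_force: 59.2
clock: 12.9
tool_pos: [0.4693, -0.0684, 0.1971]
tcp_rot: [-179.9, -0.1, 90.1]
ft_force: [-0.7, 0.5, 0.1]
grip_width: 0.0278
grasp_force: 59.2
clock: 13.2
tool_pos: [0.4705, 0.0239, 0.197]
tcp_rot: [-180.0, -0.0, 90.1]
ft_force: [-0.1, 0.2, -1.0]
grip_width: 0.0274
grasp_force: 59.2
clock: 13.7
tool_pos: [0.4711, 0.114, 0.197]
tcp_rot: [-180.0, 0.0, 90.0]
ft_force: [0.7, 0.2, -0.7]
grip_width: 0.0272
grasp_force: 59.2
clock: 14.2
tool_pos: [0.4698, 0.1128, 0.0952]
tcp_rot: [-179.8, 0.0, 89.9]
ft_force: [-1.8, 0.2, -0.3]
grip_width: 0.0273
grasp_force: 59.2
clock: 14.7
tool_pos: [0.4717, 0.1136, 0.0528]
tcp_rot: [180.0, 0.0, 90.0]
ft_force: [0.1, 0.0, 0.2]
grip_width: 0.0272
grasp_force: 59.3
clock: 14.9
tool_pos: [0.4718, 0.1137, 0.0519]
tcp_rot: [179.9, 0.0, 90.0]
ft_force: [-0.6, -0.3, 3.5]
grip_width: 0.0276
grasp_force: 59.6
```

```bash

python3 -m jog '[{"twist":[0,0,0],"offset":[0,0,0],"grip":0.35},{"twist":[0,0,0],"offset":[0,0,0],"grip":0.4},{"twist":[0,0,0],"offset":[0,0,0],"grip":0.5},{"twist":[0,0,0],"offset":[0,0,0],"grip":0.6},{"twist":[0,0,0],"offset":[0,0,0],"grip":0.6}]'
python3 -m jog '[{"twist":[0,0,0],"offset":[0,0,-0.1],"grip":0.6},{"twist":[0,0,0],"offset":[0,0,-0.4],"grip":0.6},{"twist":[0,0,0],"offset":[0,0,-0.8],"grip":0.6},{"twist":[0,0,0],"offset":[0,0,-1],"grip":0.6}]'
python3 -m jog '[{"twist":[0,0,0],"offset":[0,0,-0.4],"grip":0.6},{"twist":[0,0,0],"offset":[-0.4,0,-0.46],"grip":0.6},{"twist":[0,0,0],"offset":[-0.8,0.1,-0.46],"grip":0.7},{"twist":[0,0,0],"offset":[-0.8,0.1,-0.46],"grip":0.8}]'
python3 -m jog '[{"twist":[0,0,0],"offset":[-0.45,0.1,0],"grip":0.8},{"twist":[0,0,0],"offset":[-0.8,0.25,0],"grip":0.8},{"twist":[0,0,0],"offset":[-0.8,0.25,0],"grip":0.8}]'
python3 -m jog '[{"twist":[0,0,0],"offset":[-0.45,0.1,0],"grip":0.8},{"twist":[0,0,0],"offset":[-0.8,0.25,0],"grip":0.8},{"twist":[0,0,0],"offset":[-0.8,0.25,0],"grip":0.8}]'
python3 -m jog '[{"twist":[0,0,0],"offset":[-0.4,0,0],"grip":0.8},{"twist":[0,0,0],"offset":[-0.7,0,0.1],"grip":0.8},{"twist":[0,0,0],"offset":[-0.74,0,0.4],"grip":0.8},{"twist":[0,0,0],"offset":[-0.74,0,0.4],"grip":0.8},{"twist":[0,0,0],"offset":[-0.74,0,0.4],"grip":0.8}]'
```

```text
clock: 15.4
tool_pos: [0.4713, 0.1138, 0.0513]
tcp_rot: [-180.0, 0.0, 90.0]
ft_force: [-0.1, 0.9, 0.5]
grip_width: 0.0512
grasp_force: 0.0
clock: 15.8
tool_pos: [0.4721, 0.1138, 0.1547]
tcp_rot: [179.8, -0.0, 90.0]
ft_force: [1.0, 0.3, -0.1]
grip_width: 0.0508
grasp_force: 0.0
clock: 16.2
tool_pos: [0.4823, 0.0305, 0.1984]
tcp_rot: [179.9, 0.1, 89.8]
ft_force: [1.0, -0.3, 1.0]
grip_width: 0.0684
grasp_force: 0.0
clock: 16.5
tool_pos: [0.5075, -0.0492, 0.1976]
tcp_rot: [180.0, 0.0, 89.8]
ft_force: [0.4, 0.7, -0.1]
grip_width: 0.0684
grasp_force: 0.0
clock: 16.8
tool_pos: [0.5324, -0.1289, 0.1973]
tcp_rot: [180.0, 0.0, 89.8]
ft_force: [-0.2, 1.1, 0.4]
grip_width: 0.0684
grasp_force: 0.0
clock: 17.3
tool_pos: [0.5309, -0.199, 0.1579]
tcp_rot: [-179.9, -0.0, 90.0]
ft_force: [1.2, 0.3, 0.8]
grip_width: 0.0689
grasp_force: 0.0
```

```bash

python3 -m jog '[{"twist":[0,0,0],"offset":[0,0,0.3],"grip":0.8},{"twist":[0,0,0],"offset":[0,0,0.6],"grip":0.8},{"twist":[0,0,0],"offset":[0,0,0.85],"grip":0.8},{"twist":[0,0,0],"offset":[0,0,1.0],"grip":0.8},{"twist":[0,0,0],"offset":[0,0,1.0],"grip":0.8}]'
python3 -m jog '[{"twist":[0,0,0],"offset":[0,0,0],"grip":0.7},{"twist":[0,0,0],"offset":[0,0,0],"grip":0.55},{"twist":[0,0,0],"offset":[0,0,0],"grip":0.45},{"twist":[0,0,0],"offset":[0,0,0],"grip":0.4},{"twist":[0,0,0],"offset":[0,0,0],"grip":0.3}]'
python3 -m jog '[{"twist":[0,0,0],"offset":[0,0,0],"grip":0.2},{"twist":[0,0,0],"offset":[0,0,0],"grip":0.1},{"twist":[0,0,0],"offset":[0,0,0],"grip":0},{"twist":[0,0,0],"offset":[0,0,0],"grip":0},{"twist":[0,0,0],"offset":[0,0,0],"grip":0}]'
python3 -m jog '[{"twist":[0,0,0],"offset":[0,0,-0.1],"grip":0},{"twist":[0,0,0],"offset":[0,0,-0.3],"grip":0},{"twist":[0,0,0],"offset":[0,0,-0.6],"grip":0},{"twist":[0,0,0],"offset":[0,0,-0.9],"grip":0},{"twist":[0,0,0],"offset":[0,0,-1],"grip":0}]'
python3 -c "
from h import *
cv2.imwrite('pics/w5.png',np.clip(eyes.camera('wrist')[:,:,::-1]*1.3,0,255).astype('u1'))"
```

```text
clock: 17.8
tool_pos: [0.531, -0.1989, 0.0571]
tcp_rot: [-179.9, -0.1, 90.1]
ft_force: [0.4, 0.5, 0.2]
grip_width: 0.068
grasp_force: 0.0
clock: 18.3
tool_pos: [0.5315, -0.2004, 0.0578]
tcp_rot: [180.0, 0.0, 90.0]
ft_force: [-1.2, 1.0, 5.3]
grip_width: 0.0262
grasp_force: 26.7
clock: 18.8
tool_pos: [0.5315, -0.2005, 0.058]
tcp_rot: [179.9, 0.0, 90.0]
ft_force: [-1.0, 0.1, 7.7]
grip_width: 0.0251
grasp_force: 58.3
clock: 19.3
tool_pos: [0.5321, -0.2008, 0.1605]
tcp_rot: [179.8, 0.1, 90.0]
ft_force: [0.3, 1.1, -1.1]
grip_width: 0.0253
grasp_force: 58.9
```

View pics/w5.png

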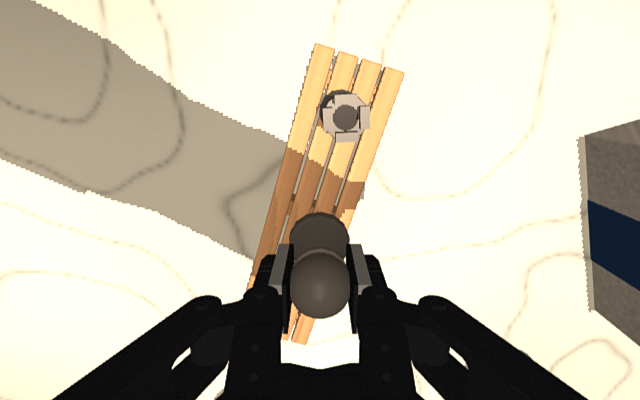

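```bash

python3 -m jog '[{"twist":[0,0,0],"offset":[0,0,-0.3],"grip":0},{"twist":[0,0,0],"offset":[0.2,0,-0.4],"grip":0},{"twist":[0,0,0],"offset":[0.5,-0.1,-0.4],"grip":0},{"twist":[0,0,0],"offset":[0.85,-0.2,-0.4],"grip":0}]'
python3 -m jog '[{"twist":[0,0,0],"offset":[0.4,-0.1,0],"grip":0},{"twist":[0,0,0],"offset":[0.85,-0.2,0],"grip":0},{"twist":[0,0,0],"offset":[0.85,-0.2,0],"grip":0}]'
python3 -m jog '[{"twist":[0,0,0],"offset":[0.4,-0.1,0],"grip":0},{"twist":[0,0,0],"offset":[0.85,-0.22,0],"grip":0},{"twist":[0,0,0],"offset":[0.85,-0.22,0],"grip":0}]'
python3 -m jog '[{"twist":[0,0,0],"offset":[0.4,0,0],"grip":0},{"twist":[0,0,0],"offset":[0.85,0,0],"grip":0},{"twist":[0,0,0],"offset":[0.85,0,0],"grip":0}]'
python3 -m jog '[{"twist":[0,0,0],"offset":[0.4,0,0],"grip":0},{"twist":[0,0,0],"offset":[0.85,0,0],"grip":0},{"twist":[0,0,0],"offset":[0.85,0,0],"grip":0}]'
python3 -m jog '[{"twist":[0,0,0],"offset":[0.4,0,0],"grip":0},{"twist":[0,0,0],"offset":[0.7,0,0],"grip":0},{"twist":[0,0,0],"offset":[0.84,0,0],"grip":0},{"twist":[0,0,0],"offset":[0.84,0,0],"grip":0},{"twist":[0,0,0],"offset":[0.84,0,0],"grip":0}]'
python3 -m jog '[{"twist":[0,0,0],"offset":[0,0,0.2],"grip":0},{"twist":[0,0,0],"offset":[0,0,0.5],"grip":0},{"twist":[0,0,0],"offset":[0,0,0.8],"grip":0},{"twist":[0,0,0],"offset":[0,0,1],"grip":0},{"twist":[0,0,0],"offset":[0,0,1],"grip":0}]'
python3 -m jog '[{"twist":[0,0,0],"offset":[0,0,0.25],"grip":0},{"twist":[0,0,0],"offset":[0,0,0.42],"grip":0},{"twist":[0,0,0],"offset":[0,0,0.51],"grip":0},{"twist":[0,0,0],"offset":[0,0,0.55],"grip":0},{"twist":[0,0,0],"offset":[0,0,0.55],"grip":0}]'
python3 -m jog '[{"twist":[0,0,0],"offset":[0,0,0.01],"grip":0},{"twist":[0,0,0],"offset":[0,0,0.01],"grip":0}]'
```

```text
clock: 19.75
tool_pos: [0.5108, -0.1148, 0.1964]
tcp_rot: [-180.0, -0.0, 89.9]
ft_force: [0.7, 1.5, -0.7]
grip_width: 0.0251
grasp_force: 59.1
clock: 20.05
tool_pos: [0.4893, -0.0262, 0.1966]
tcp_rot: [-179.9, -0.1, 90.2]
ft_force: [0.1, 0.2, -0.3]
grip_width: 0.0249
grasp_force: 59.1
clock: 20.35
tool_pos: [0.4675, 0.0582, 0.1966]
tcp_rot: [-179.9, -0.1, 90.2]
ft_force: [0.3, -0.8, 0.1]
grip_width: 0.0249
grasp_force: 59.1
clock: 20.65
tool_pos: [0.469, 0.143, 0.1965]
tcp_rot: [-179.9, -0.0, 90.2]
ft_force: [0.8, -0.4, 0.1]
grip_width: 0.025
grasp_force: 59.1
clock: 20.95
tool_pos: [0.4693, 0.2278, 0.1963]
tcp_rot: [-179.9, -0.0, 90.2]
ft_force: [-0.2, -0.7, -1.4]
grip_width: 0.025
grasp_force: 59.1
clock: 21.45
tool_pos: [0.4695, 0.3077, 0.1969]
tcp_rot: [-180.0, 0.0, 90.0]
ft_force: [-0.5, -0.0, -0.6]
grip_width: 0.0248
grasp_force: 59.1
clock: 21.95
tool_pos: [0.4682, 0.3067, 0.0952]
tcp_rot: [-179.8, 0.1, 89.9]
ft_force: [0.6, 0.3, 0.2]
grip_width: 0.0252
grasp_force: 59.1
clock: 22.45
tool_pos: [0.4697, 0.3086, 0.0428]
tcp_rot: [180.0, -0.0, 90.0]
ft_force: [0.7, -0.2, 0.2]
grip_width: 0.0251
grasp_force: 59.1
clock: 22.65
tool_pos: [0.4699, 0.309, 0.0421]
tcp_rot: [179.9, -0.0, 90.0]
ft_force: [0.3, -0.6, 1.0]
grip_width: 0.0251
grasp_force: 59.2
```

```bash

python3 -m jog '[{"twist":[0,0,0],"offset":[0,0,0.01],"grip":0},{"twist":[0,0,0],"offset":[0,0,0.01],"grip":0}]'
python3 -m jog '[{"twist":[0,0,0],"offset":[0,0,0],"grip":0.35},{"twist":[0,0,0],"offset":[0,0,0],"grip":0.4},{"twist":[0,0,0],"offset":[0,0,0],"grip":0.5},{"twist":[0,0,0],"offset":[0,0,0],"grip":0.6},{"twist":[0,0,0],"offset":[0,0,0],"grip":0.6}]'
python3 -m jog '[{"twist":[0,0,0],"offset":[0,0,-0.1],"grip":0.6},{"twist":[0,0,0],"offset":[0,0,-0.4],"grip":0.6},{"twist":[0,0,0],"offset":[0,0,-0.8],"grip":0.6},{"twist":[0,0,0],"offset":[0,0,-1],"grip":0.6}]'
python3 -m jog '[{"twist":[0,0,0],"offset":[0,0,-0.4],"grip":0.6},{"twist":[0,0,0],"offset":[-0.4,0,-0.57],"grip":0.6},{"twist":[0,0,0],"offset":[-0.9,0,-0.57],"grip":0.7},{"twist":[0,0,0],"offset":[-0.9,0,-0.57],"grip":0.8}]'
python3 -m jog '[{"twist":[0,0,0],"offset":[-0.45,0,0],"grip":0.8},{"twist":[0,0,0],"offset":[-0.9,0.1,0],"grip":0.8},{"twist":[0,0,0],"offset":[-0.9,0.1,0],"grip":0.8}]'
python3 -m jog '[{"twist":[0,0,0],"offset":[-0.45,0.1,0],"grip":0.8},{"twist":[0,0,0],"offset":[-0.9,0.3,0],"grip":0.8},{"twist":[0,0,0],"offset":[-0.9,0.3,0],"grip":0.8}]'
python3 -m jog '[{"twist":[0,0,0],"offset":[-0.45,0.2,0],"grip":0.8},{"twist":[0,0,0],"offset":[-0.9,0.4,0],"grip":0.8},{"twist":[0,0,0],"offset":[-0.9,0.4,0],"grip":0.8}]'
python3 -m jog '[{"twist":[0,0,0],"offset":[-0.4,0,0],"grip":0.8},{"twist":[0,0,0],"offset":[-0.7,0,0.1],"grip":0.8},{"twist":[0,0,0],"offset":[-0.86,0,0.35],"grip":0.8},{"twist":[0,0,0],"offset":[-0.86,0,0.35],"grip":0.8},{"twist":[0,0,0],"offset":[-0.86,0,0.35],"grip":0.8}]'
python3 -c "
from h import *
cv2.imwrite('pics/t2.png',np.clip(cv2.resize(eyes.camera('top')[150:260,130:290,::-1],None,fx=4,fy=4)*1.6,0,255).astype('u1'))"
```

```text
clock: 22.85
tool_pos: [0.47, 0.3091, 0.0419]
tcp_rot: [179.9, -0.1, 90.0]
ft_force: [-4.1, -2.2, 18.5]
grip_width: 0.0249
grasp_force: 60.8
clock: 23.35
tool_pos: [0.4693, 0.3087, 0.0402]
tcp_rot: [-180.0, 0.0, 90.0]
ft_force: [0.3, 1.2, -0.3]
grip_width: 0.0513
grasp_force: 0.0
clock: 23.75
tool_pos: [0.4701, 0.3091, 0.1439]
tcp_rot: [179.8, -0.1, 90.0]
ft_force: [0.0, -0.6, -0.2]
grip_width: 0.0512
grasp_force: 0.0
clock: 24.15
tool_pos: [0.4694, 0.215, 0.1987]
tcp_rot: [179.9, 0.0, 89.8]
ft_force: [0.9, 1.0, -0.2]
grip_width: 0.0684
grasp_force: 0.0
clock: 24.45
tool_pos: [0.4801, 0.1251, 0.1979]
tcp_rot: [180.0, 0.0, 89.7]
ft_force: [-0.0, 0.4, 0.2]
grip_width: 0.0683
grasp_force: 0.0
clock: 24.75
tool_pos: [0.5112, 0.0351, 0.1976]
tcp_rot: [179.9, 0.0, 89.7]
ft_force: [0.1, 0.6, 0.3]
grip_width: 0.0682
grasp_force: 0.0
clock: 25.05
tool_pos: [0.5512, -0.0548, 0.1971]
tcp_rot: [180.0, 0.0, 89.8]
ft_force: [-0.8, 0.2, 1.0]
grip_width: 0.0683
grasp_force: 0.0
clock: 25.55
tool_pos: [0.5491, -0.1362, 0.1627]
tcp_rot: [-180.0, -0.0, 90.0]
ft_force: [0.5, -0.2, 0.8]
grip_width: 0.0682
grasp_force: 0.0
```

View pics/t2.png

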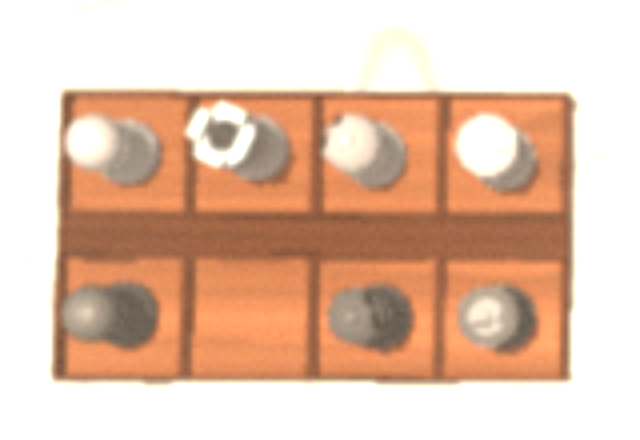

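```bash

python3 -m jog '[{"twist":[0,0,0],"offset":[0,0,0.3],"grip":0.8},{"twist":[0,0,0],"offset":[0,0,0.6],"grip":0.8},{"twist":[0,0,0],"offset":[0,0,0.85],"grip":0.8},{"twist":[0,0,0],"offset":[0,0,1.0],"grip":0.8},{"twist":[0,0,0],"offset":[0,0,1.0],"grip":0.8}]'
python3 -m jog '[{"twist":[0,0,0],"offset":[0,0,0],"grip":0.7},{"twist":[0,0,0],"offset":[0,0,0],"grip":0.55},{"twist":[0,0,0],"offset":[0,0,0],"grip":0.45},{"twist":[0,0,0],"offset":[0,0,0],"grip":0.4},{"twist":[0,0,0],"offset":[0,0,0],"grip":0.3}]'
python3 -m jog '[{"twist":[0,0,0],"offset":[0,0,0],"grip":0.2},{"twist":[0,0,0],"offset":[0,0,0],"grip":0.1},{"twist":[0,0,0],"offset":[0,0,0],"grip":0},{"twist":[0,0,0],"offset":[0,0,0],"grip":0},{"twist":[0,0,0],"offset":[0,0,0],"grip":0}]'
python3 -m jog '[{"twist":[0,0,0],"offset":[0,0,-0.1],"grip":0},{"twist":[0,0,0],"offset":[0,0,-0.3],"grip":0},{"twist":[0,0,0],"offset":[0,0,-0.6],"grip":0},{"twist":[0,0,0],"offset":[0,0,-0.9],"grip":0},{"twist":[0,0,0],"offset":[0,0,-1],"grip":0}]'
python3 -m jog '[{"twist":[0,0,0],"offset":[0,0,-0.3],"grip":0},{"twist":[0,0,0],"offset":[0.2,0,-0.35],"grip":0},{"twist":[0,0,0],"offset":[0.5,-0.1,-0.35],"grip":0},{"twist":[0,0,0],"offset":[0.95,-0.25,-0.35],"grip":0}]'
python3 -m jog '[{"twist":[0,0,0],"offset":[0.4,-0.1,0],"grip":0},{"twist":[0,0,0],"offset":[0.8,-0.25,0],"grip":0},{"twist":[0,0,0],"offset":[0.95,-0.3,0],"grip":0}]'
python3 -m jog '[{"twist":[0,0,0],"offset":[0.4,-0.1,0],"grip":0},{"twist":[0,0,0],"offset":[0.8,-0.2,0],"grip":0},{"twist":[0,0,0],"offset":[0.95,-0.24,0],"grip":0}]'
python3 -m jog '[{"twist":[0,0,0],"offset":[0.4,0,0],"grip":0},{"twist":[0,0,0],"offset":[0.75,0,0],"grip":0},{"twist":[0,0,0],"offset":[0.95,0,0],"grip":0},{"twist":[0,0,0],"offset":[0.95,0,0],"grip":0},{"twist":[0,0,0],"offset":[0.95,0,0],"grip":0}]'
```

```text
clock: 26.1
tool_pos: [0.5488, -0.1358, 0.0617]
tcp_rot: [-179.9, -0.0, 90.1]
ft_force: [0.6, 0.3, 1.0]
grip_width: 0.0686
grasp_force: 0.0
clock: 26.6
tool_pos: [0.5495, -0.1374, 0.063]
tcp_rot: [180.0, 0.0, 90.0]
ft_force: [-1.8, -0.1, 6.3]
grip_width: 0.0284
grasp_force: 58.6
clock: 27.1
tool_pos: [0.5495, -0.1374, 0.063]
tcp_rot: [180.0, 0.0, 90.0]
ft_force: [-1.2, 0.6, 7.5]
grip_width: 0.0284
grasp_force: 58.5
clock: 27.6
tool_pos: [0.5502, -0.1377, 0.1656]
tcp_rot: [179.8, 0.1, 90.0]
ft_force: [0.6, -0.6, -0.5]
grip_width: 0.0282
grasp_force: 59.2
clock: 28.0
tool_pos: [0.5244, -0.0424, 0.197]
tcp_rot: [180.0, 0.0, 89.9]
ft_force: [-0.2, 0.8, -1.0]
grip_width: 0.0288
grasp_force: 59.3
clock: 28.3
tool_pos: [0.4926, 0.0554, 0.1973]
tcp_rot: [-180.0, -0.0, 90.1]
ft_force: [-0.3, -0.4, -0.2]
grip_width: 0.0287
grasp_force: 59.3
clock: 28.6
tool_pos: [0.4694, 0.15, 0.1972]
tcp_rot: [-180.0, -0.0, 90.1]
ft_force: [-0.4, -0.8, -1.3]
grip_width: 0.0281
grasp_force: 59.3
clock: 29.1
tool_pos: [0.4704, 0.2425, 0.197]
tcp_rot: [-180.0, 0.0, 90.0]
ft_force: [0.2, -0.3, -0.3]
grip_width: 0.0283
grasp_force: 59.3
```

Descent is 1.51 in all; then release and retreat.

```bash

python3 -m jog '[{"twist":[0,0,0],"offset":[0,0,0.2],"grip":0},{"twist":[0,0,0],"offset":[0,0,0.5],"grip":0},{"twist":[0,0,0],"offset":[0,0,0.8],"grip":0},{"twist":[0,0,0],"offset":[0,0,1],"grip":0},{"twist":[0,0,0],"offset":[0,0,1],"grip":0}]'
python3 -m jog '[{"twist":[0,0,0],"offset":[0,0,0.22],"grip":0},{"twist":[0,0,0],"offset":[0,0,0.38],"grip":0},{"twist":[0,0,0],"offset":[0,0,0.46],"grip":0},{"twist":[0,0,0],"offset":[0,0,0.5],"grip":0},{"twist":[0,0,0],"offset":[0,0,0.5],"grip":0}]'
python3 -m jog '[{"twist":[0,0,0],"offset":[0,0,0.01],"grip":0},{"twist":[0,0,0],"offset":[0,0,0.01],"grip":0}]'
```

```text
clock: 29.6
tool_pos: [0.4691, 0.2411, 0.0952]
tcp_rot: [-179.8, 0.1, 89.9]
ft_force: [0.1, 0.1, -0.5]
grip_width: 0.0281
grasp_force: 59.3
clock: 30.1
tool_pos: [0.4707, 0.2426, 0.0477]
tcp_rot: [180.0, -0.0, 90.0]
ft_force: [-0.4, 0.4, -0.3]
grip_width: 0.0286
grasp_force: 59.3
clock: 30.3
tool_pos: [0.4709, 0.2429, 0.047]
tcp_rot: [179.9, -0.0, 90.0]
ft_force: [-0.5, -0.9, 3.4]
grip_width: 0.0283
grasp_force: 59.7
```

```bash

python3 -m jog '[{"twist":[0,0,0],"offset":[0,0,0],"grip":0.35},{"twist":[0,0,0],"offset":[0,0,0],"grip":0.4},{"twist":[0,0,0],"offset":[0,0,0],"grip":0.5},{"twist":[0,0,0],"offset":[0,0,0],"grip":0.6},{"twist":[0,0,0],"offset":[0,0,0],"grip":0.6}]'
python3 -m jog '[{"twist":[0,0,0],"offset":[0,0,-0.1],"grip":0.6},{"twist":[0,0,0],"offset":[0,0,-0.4],"grip":0.6},{"twist":[0,0,0],"offset":[0,0,-0.8],"grip":0.6},{"twist":[0,0,0],"offset":[0,0,-1],"grip":0.6}]'
python3 -m jog '[{"twist":[0,0,0],"offset":[0,0,-0.4],"grip":0.6},{"twist":[0,0,0],"offset":[-0.4,0,-0.5],"grip":0.6},{"twist":[0,0,0],"offset":[-0.9,0,-0.5],"grip":0.6}]'
python3 -m jog '[{"twist":[0,0,0],"offset":[-0.5,0,0],"grip":0.6},{"twist":[0,0,0],"offset":[-1,0,0],"grip":0.6},{"twist":[0,0,0],"offset":[-1,0,0],"grip":0.6}]'
python3 -m jog '[{"twist":[0,0,0],"offset":[-0.5,0,0],"grip":0.6},{"twist":[0,0,0],"offset":[-1,0,0],"grip":0.6},{"twist":[0,0,0],"offset":[-1,0,0],"grip":0.6},{"twist":[0,0,0],"offset":[-1,0,0],"grip":0.6},{"twist":[0,0,0],"offset":[-1,0,0],"grip":0.6}]'
python3 -c "
from h import *
f=lambda n,a:np.clip(cv2.resize(eyes.camera(n)[a],(400,300))[:,:,::-1]*1.6,0,255).astype('u1')
cv2.imwrite('pics/f.png',np.hstack([f('top',np.s_[155:260,135:285]),f('scene',np.s_[190:300,320:470])]))"
```

```text
clock: 30.8
tool_pos: [0.4703, 0.2428, 0.0463]
tcp_rot: [-180.0, 0.0, 90.0]
ft_force: [-0.1, -0.4, 0.7]
grip_width: 0.0509
grasp_force: 0.0
clock: 31.2
tool_pos: [0.4711, 0.243, 0.1498]
tcp_rot: [179.8, -0.1, 90.0]
ft_force: [0.3, 0.2, -0.7]
grip_width: 0.0516
grasp_force: 0.0
clock: 31.5
tool_pos: [0.4712, 0.153, 0.1988]
tcp_rot: [179.8, -0.0, 90.2]
ft_force: [0.5, 0.2, -0.1]
grip_width: 0.0514
grasp_force: 0.0
clock: 31.8
tool_pos: [0.4703, 0.048, 0.1971]
tcp_rot: [180.0, 0.1, 89.7]
ft_force: [1.3, 0.8, 0.1]
grip_width: 0.051
grasp_force: 0.0
clock: 32.3
tool_pos: [0.4702, -0.0464, 0.1966]
tcp_rot: [180.0, -0.0, 90.0]
ft_force: [0.5, 0.3, -0.8]
grip_width: 0.0512
grasp_force: 0.0
```

View pics/f.png

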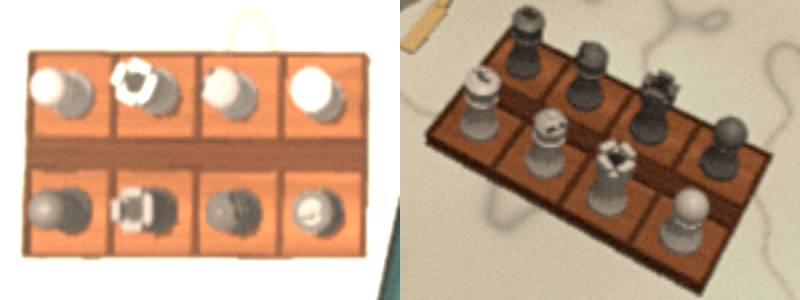

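All four clay pieces stand upright in front of the matching white pieces, and the white pieces have not moved.

```bash
python3 -c "
from cell import order
print(order.sign_off())"
```

```text
the job is handed in; nothing more can be done
None
```

I moved all four clay pieces to the board and handed the job in at about 32 s. The last pictures show each one upright in front of its white match and the white pieces still in place; the sign-off returned no verdict.

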